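# Index the rock and key on the scanning laser

## Task

Set the rock up for its next laser scan: first turn the black turntable anticlockwise (seen from above) until its finger post stands at the red pointer and the table rests in the click-stop there. Then take the red key out of the wooden tool block, push it fully home into the key switch on the laser console's sloping panel, turn it clockwise from the white OFF mark to the green ON mark, and leave it in. Do not disturb the loose things on the bench.

Things in the scene. Friction and masses are not known exactly. Their poses are not given: they have to be found in the camera images.
- rig: Fixed aluminium board, 320 x 220 mm, 12 mm thick, carrying the turntable and a grey laser head. Origin on the bench under the turntable's axis; x points from the axis to the laser head, which begins 107 mm out and reaches 116 mm above the bench. A red pointer stands at the disc's rim on the side away from the laser head, its top level with the disc.
- turntable_axis (a point): Centre of the turntable's top face, 53 mm above the bench; axes as the board's. The turntable is a black disc 200 mm across with white graduations. A brown rock is clamped in its middle: rock within 55 mm of the axis, its two clamps within 77 mm (at 75 and 255 degrees round from x at joint 0), all under 115 mm above the bench.
- turntable (a joint): Angle, rad, growing anticlockwise seen from above; 0 with the finger post at the pointer, in the click-stop where it must rest. Starts at -1.1 to -0.45, in or between stops. A stop every 1.047 (ends at 3.1 either way). Within 0.1 of a stop it is drawn in and held; 0.1 to 0.2 off it is pushed away from it (about 5 N at the post carries it over); elsewhere it stays where it is left.
- finger_post (a point): Centre of the top of the finger post: an upright steel pin with an orange band, 14 mm in diameter, 34 mm high, standing on the turntable 85 mm from its axis; its top is 87 mm above the bench. At joint 0 it stands at the red pointer, straight across from the laser head (the board's -x). It can be pinched from above between the fingers and carried round.
- console: Fixed light grey laser console, 150 mm deep (x), 240 mm wide (y), origin under its centre. 45 mm high at its front (-x), 150 mm at the back: the grey panel slopes at 35 degrees. The key switch is halfway up the panel, 45 mm to +y of the middle; a red stop button (20 mm high) and a dial stand on the panel 70 mm or more from it.
- key_slot (a point): Middle of the slot's mouth in the face of the round steel key switch (33 mm across, 12 mm proud of the panel). Turns with the switch. z points straight out of the panel, 35 degrees from vertical towards the console's front; x runs along the slot (up the slope when OFF). Slot 11.4 mm (x) by 5.4 mm (y), 28 mm deep, chamfered 1.5 mm. White OFF mark up the slope, green ON mark 60 degrees clockwise.
- key_switch (a joint): Angle of the key switch, rad: 0 is OFF, 1.047 is ON, firm stops at both. Grows clockwise as seen facing the panel, that is about minus z of key_slot. Turning takes about 0.04 N m of friction and it stays where it is left; the key has about 0.15 rad of play in the slot before the switch follows.
- key: Steel blade 10 mm wide (x), 4 mm thick (y), tapered tip; steel shoulder 16 x 8 mm; red plastic bow 30 mm wide (x), 9 mm thick (y). Origin at the blade's tip, z towards the bow: blade 0 to 26 mm, shoulder to 32, bow to 68 mm. Goes in either way round. 40 g. Starts upright in the tool block, origin 10 mm above the bench. Fully home, its shoulder lies on the switch's face, its origin 26 mm inside.
- tool_block: Fixed wooden tool block, 56 mm (x) by 100 mm (y), 36 mm high, origin at the centre of its underside. The key stands in a slot (11.4 x 5.4 mm, 28 mm deep) 26 mm from the middle towards -y, its wide side along the block's y; the scriber stands 34 mm towards +y.
- scriber: Bystander: aluminium scriber, 12 mm in diameter and 118 mm long, standing loosely in the tool block, its top 126 mm above the bench. Origin at its lower end.
- sample_jar: Bystander: small glass jar with a white cap, 48 mm in diameter, 65 mm high, loose on the bench. Origin at the centre of its underside.
- chip_tray: Bystander: cardboard tray with two rock chips, 85 x 65 mm, 22 mm high, loose on the bench. Origin at the centre of its underside.
- brush: Bystander: brush 160 mm long lying on the bench. Origin under the middle of its length; x runs along it.

How it is judged:
On the way, in this order (a step that is already met when the one before it is completed fails the run):
1. the turntable rests in the stop at the pointer, within 0.08 rad, with the key switch still off (value of joint turntable between -0.08 and 0.08 rad and velocity of joint turntable between -0.1 and 0.1 rad/s and value of joint key_switch below 0.2 rad), for 0.3 s.
2. the key, home in the slot, has turned the switch to ON (value of joint key_switch above 0.93 rad and z of key in the frame of key_slot below -0.022 m), for 0.2 s.
At the end, for the whole second after the job is handed in: The turntable rests within 0.08 rad of the stop at the pointer; the key switch is at ON (over 0.93 of 1.047 rad); the key stands in the slot, its tip at least 22 mm below the mouth and within 5 mm of the middle, its length within 0.15 rad of the switch's axis, at rest and released (all of step 2 and value of joint turntable between -0.08 and 0.08 rad and x of key in the frame of key_slot between -0.005 and 0.005 m and y of key in the frame of key_slot between -0.005 and 0.005 m and angle between the z axis of key and the z axis of key_slot, either way round below 0.15 rad and linear speed of key below 0.02 m/s); the robot touches nothing.
It fails at once if a bystander (scriber, jar, tray or brush) is moved by more than 30 mm, or the jar or scriber is knocked over (distance of any of scriber, sample_jar, chip_tray, brush from where it was at the start of the episode above 0.03 m or angle between any of scriber, sample_jar's own z axis and vertical above 0.5 rad).
It also fails if it takes over 67 s, if anything falls off the work surface, if the arm or the gripper's body presses on something with over 40 N, if the wrist force passes 120 N, or if a joint passes its speed limit or range.

## Robot

A 6-joint arm with a two-finger parallel gripper is mounted at the origin on the work surface. World frame = base frame: x ahead of the robot, y to its left, z up, the work surface at z = 0. Lengths are in m, angles in rad, forces in N, time in s.
With the tool pointing down it reaches from about 0.3 to 0.775 m from the base axis. Payload 14.6 kg.
Tool frame: the origin (TCP) lies midway between the tips of the shut fingers; the grasp point (between the pads) lies 19 mm behind it (ctrl.hold_point_z is the distance from the TCP to the grasp point, in m); z points along the fingers, x is the direction in which the jaws open and shut, and the axes are right-handed (so a half turn about z gives the same grasp; the last joint's range is limited). The gripper opens to 94 mm and grips with 3 to 60 N. Pads are 16 mm wide; open, the fingers measure 119 mm over their backs; the gripper's body (75 mm by 177 mm) begins 78 mm behind the grasp point.
Start: joints at [1.151, 0.3, 1.521, -0, 1.321, -0.067], TCP at [0.19, 0.516, 0.205] pointing down, gripper open.
Joint ranges: [-3.03, 3.03], [-0.79, 2.21], [0.23, 2.52], [-1.04, 4.18], [0, 3.07], [-2.55, 2.55]. Speed limits (rad/s): [2.22, 2.22, 2.57, 3.14, 3.14, 3.14].

## Interface

Orientations are given as [roll, pitch, yaw] about the fixed x, y, z axes, in that order (R = Rz(yaw) Ry(pitch) Rx(roll)).
In Python, from station import ctrl, viewer, ticket, nets gives the robot as it stands.
- The arm moves only by the tool carry_out, never from a script. Its argument "commands" is one flat list of numbers, 7 for each row, row after row: the closure, from -1 (fully open) to 1 (shut), so that 0 is half open, then the shift along the world's x, y, z in cm, then the turn, a rotation vector about the world's x, y, z in rad. In form: [gripper, tx, ty, tz, ax, ay, az, gripper, tx, ty, tz, ax, ay, az, ...]. A call has 1 to 12 rows; each row is the pose to reach, as a shift and turn from the pose measured when the call began; what a row does not reach only later rows make up. A row lasts 1/12 s, in which the tool goes at most 41.7 mm and 7.16 degrees, less where a joint would pass 70% of its speed; a pose out of reach is approached as far as the arm can. A call with a gripper value outside its range is refused whole. The fingers move at their own pace and stop on an object; "force" is the grip in N (left out, the last holds). Time passes only in rows, so rows that repeat a pose let the fingers close. It gives the time, the measured TCP pose, the force and the opening at its end, in the units of the state.
- ctrl.get_obs(): the state, without advancing time (a new reading comes with each control period).
- viewer.camera(name): name is "scene" or "top" or "wrist"; returns (picture, depth): 400x640x3 uint8, blue, green, red; 400x640 float32, m along the optical axis (not along the pixel's ray), 0 where there is no reading.
- viewer.camera_info(name): a dict with "fx", "fy", "cx", "cy" (pixels), "R" (3x3) and "t" (3): a world point X has camera coordinates R X + t. Camera axes: x right, y down, z forward; pixel columns grow to the right and rows downward; lengths in m; the calibration is good to about 2 mm. A picture is of the moment at which its call begins: read the wrist's pose just before it. camera_info takes no time and is no camera call; for the wrist camera it gives the pose at the moment of the call.
- ticket.hand_in(): hands the job in, once; it reports no verdict.
Trained networks look in the newest picture that a camera, given by its name, has taken for a name from the list of things; names that differ only in an ending like _2 or _b are one class to them, and where a whole thing is asked for, a point or a joint stands for the part that bears it (a point fixed in the world has none). Each returns a list of dicts, best first, with "confidence" (0 to 1); they miss things now and then, are a little off and sometimes report something else, mostly with a low value. They report only what shows in the picture. A call takes as long as a camera call.
- nets.silhouettes(camera, thing): "region" (400x640 bool, what is visible of it) and "extent" ([left, top, right, bottom] in pixels, round what is visible of it).
The state is a dict: "time_s": time; "qpos": joint angles; "joint_vel": joint speeds; "tau": joint torques, N m; "ee_pos": TCP position; "eef_rot": TCP orientation; "force": force on the tool from outside, world axes, zero at the start; "moment": the same for the moment, N m; "grip_width": finger opening in m.
Only numpy, scipy, OpenCV 4.12 (cv2) and the standard library are available. Lean on these libraries where they do the work, as an engineer would, in place of code of your own. Each camera call takes 0.05 s, during which the arm holds its last target. There are 200 camera calls.

## Working session

There is one attempt and no reset: what is moved stays moved. The work goes in short steps, Python scripts to look and compute and a tool call to move; the robot and the scene stay as the last step left them, time stands still between calls to the robot, and variables do not carry over. Pictures are saved under pics/ and viewed, about 8 in all and at most 12, crops included, and the job is handed in when it is done.

Besides the shell and the picture viewer there is one more tool, called after "Emit:" as name(argument=value, ...) on one line, values as JSON. carry_out: Moves the arm, as the interface text tells. Its arguments: {"type":"object","properties":{"commands":{"type":"array","items":{"type":"number"}},"force":{"type":"number"}},"required":["commands"]}

```bash
mkdir -p pics; ls; cat > h.py <<'E'
import numpy as np, cv2
from station import ctrl, viewer, ticket, nets
np.set_printoptions(precision=4, suppress=True)
def cloud(name):
    i=viewer.camera_info(name); p,d=viewer.camera(name)
    v,u=np.mgrid[0:400,0:640]
    c=np.stack([(u-i['cx'])/i['fx']*d,(v-i['cy'])/i['fy']*d,d],-1)
    R=np.array(i['R']);t=np.array(i['t'])
    X=(c-t)@R
    X[d<=0]=np.nan
    return p,d,X,i
def proj(i,P):
    c=np.array(i['R'])@np.array(P)+np.array(i['t'])
    return np.array([i['fx']*c[0]/c[2]+i['cx'],i['fy']*c[1]/c[2]+i['cy']])
E
python3 - <<'E'
from h import *
o=ctrl.get_obs(); print(o['ee_pos'],o['eef_rot'],o['time_s'],o['grip_width'],ctrl.hold_point_z)
for n in ['top','scene']:
    p,d,X,i=cloud(n); cv2.imwrite(f'pics/{n}0.png',p); np.save(n+'X.npy',X)
    print(n,-np.array(i['R']).T@np.array(i['t']),i['fx'])
    for th in ['turntable','finger_post','rig','console','key_slot','key','tool_block','scriber','sample_jar','chip_tray','brush']:
        for r in nets.silhouettes(n,th)[:2]:
            m=r['region']; P=X[m]; P=P[~np.isnan(P[:,0])]
            if len(P): print(th,round(r['confidence'],2),r['extent'],'med',np.median(P,0),'z95',np.percentile(P[:,2],97))
E
```

```text
pics
[0.1899 0.5159 0.2049] [-3.1415  0.0012  1.218 ] 0.0 0.09401648366199204 0.0188
top [0.3337 0.0382 1.2393] 456.999253588231
turntable 0.57 [399.9, 155.1, 472.7, 227.7] med [ 0.5905 -0.2824  0.0528] z95 0.09602701385679957
finger_post 0.94 [396.8, 154.0, 474.6, 227.6] med [ 0.5907 -0.2816  0.0528] z95 0.09601452744215051
rig 0.82 [378.9, 103.7, 476.1, 238.1] med [ 0.6302 -0.2633  0.0495] z95 0.11094889621511225
console 0.76 [171.5, 149.4, 275.1, 227.4] med [0.593  0.273  0.0997] z95 0.14544012106360094
key 0.6 [328.0, 223.9, 339.4, 230.2] med [ 0.488  -0.0115  0.0756] z95 0.07926508924251027
tool_block 0.83 [303.4, 219.1, 343.9, 243.5] med [0.4889 0.0139 0.0345] z95 0.05313606890797881
sample_jar 0.87 [312.7, 158.1, 331.3, 177.4] med [0.661  0.0154 0.0623] z95 0.06804097796368525
sample_jar 0.6 [172.9, 147.5, 274.4, 233.7] med [0.5924 0.2727 0.0995] z95 0.14542955218728207
chip_tray 0.81 [312.9, 111.7, 344.9, 147.7] med [ 0.7851 -0.0063  0.0052] z95 0.023410306222986576
brush 0.76 [196.5, 259.3, 220.5, 319.9] med [0.3304 0.3176 0.0166] z95 0.022042187739618663
scene [1.3584 0.546
[... 183 characters left out ...]
2 -0.2613  0.0535] z95 0.09591559492309482
rig 0.78 [154.9, 167.0, 275.9, 251.9] med [ 0.6803 -0.2462  0.0236] z95 0.11152646243177575
console 0.95 [338.6, 214.9, 452.3, 303.4] med [0.6609 0.294  0.0829] z95 0.14600680905207183
key 0.67 [314.7, 185.1, 321.3, 200.6] med [ 0.4937 -0.011   0.0624] z95 0.07809120388786182
tool_block 0.6 [306.7, 196.0, 346.4, 220.1] med [0.5141 0.0231 0.0329] z95 0.03850394560565998
sample_jar 0.79 [283.1, 220.2, 301.7, 248.5] med [0.6818 0.0239 0.0419] z95 0.06623508008255313
chip_tray 0.76 [243.5, 250.5, 276.0, 282.3] med [ 0.7816 -0.0052  0.0111] z95 0.02273940980306269
brush 0.63 [421.0, 200.8, 461.5, 230.4] med [0.3447 0.3189 0.0175] z95 0.021366472198316746
```

```bash
python3 - <<'E'
import cv2
p=cv2.imread('pics/top0.png')[90:330,160:500]
cv2.imwrite('pics/top0c.png',cv2.resize(p,None,fx=2.35,fy=2.35,interpolation=cv2.INTER_CUBIC))
p=cv2.imread('pics/scene0.png')[150:320,150:470]
cv2.imwrite('pics/scene0c.png',cv2.resize(p,None,fx=2.5,fy=2.5,interpolation=cv2.INTER_CUBIC))
E
```

```text
(no output)
```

View pics/top0c.png

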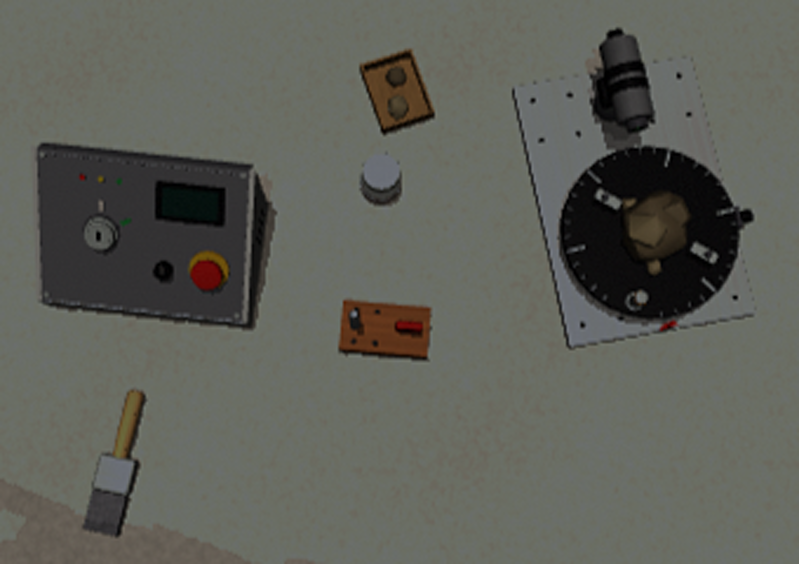

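View pics/scene0c.png

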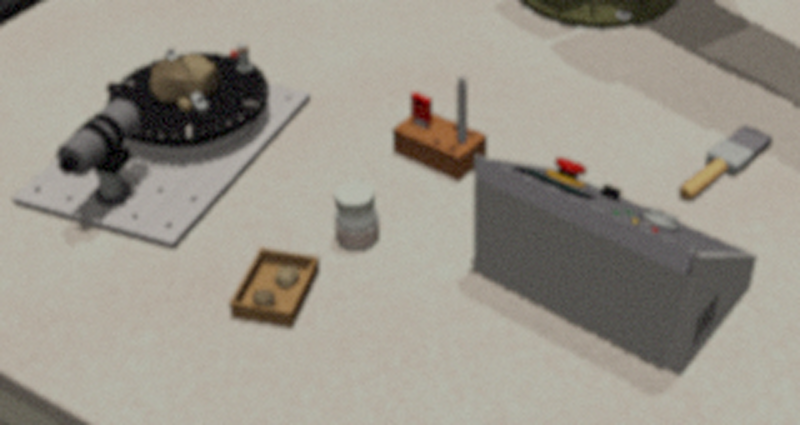

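Top view: post at full-frame px ≈(431,217), red pointer ≈(444,229), disc centre ≈(437,189), key ≈(334,227) and scriber ≈(311,225) in the block, and key switch ≈(202,189). The brush, jar and tray are clear of the work. The scene view agrees.

```bash
cat > m1.py <<'E'
from h import *
from scipy.optimize import least_squares
X=np.load('topX.npy'); p=cv2.imread('pics/top0.png').astype(int)
i=viewer.camera_info('top')
def at(u,v,z):
    R=np.array(i['R']);C=-R.T@np.array(i['t']); r=R.T@np.array([(u-i['cx'])/i['fx'],(v-i['cy'])/i['fy'],1]); return C+r*(z-C[2])/r[2]
# disc
g=p.sum(-1)
m=np.zeros((400,640),bool); m[145:235,390:480]=1
dm=(m&(abs(X[...,2]-.053)<.005)&(g<150)).astype(np.uint8)
cs,_=cv2.findContours(dm,cv2.RETR_EXTERNAL,cv2.CHAIN_APPROX_NONE); c=max(cs,key=cv2.contourArea)
P=np.array([at(u,v,.053) for u,v in c[:,0,:]])
r=least_squares(lambda q:np.hypot(P[:,0]-q[0],P[:,1]-q[1])-.1,[.59,-.28],loss='soft_l1',f_scale=.002)
ax=r.x; print('axis',ax,np.std(r.fun))
red=(p[...,2]>p[...,1]+50)&(p[...,2]>p[...,0]+50)&m
v,u=np.nonzero(red); pt=at(u.mean(),v.mean(),.053); print('pointer',u.mean(),v.mean(),pt)
hp=m&(X[...,2]>.075)&(np.hypot(X[...,0]-ax[0],X[...,1]-ax[1])>.076)&(np.hypot(X[...,0]-ax[0],X[...,1]-ax[1])<.096)
v,u=np.nonzero(hp); print('post px',u.mean(),v.mean(),len(u)); po=at(u.mean(),v.mean(),.087); print(po, X[hp].mean(0))
po2=at(431.1,217.2,.087); print('vis',po2)
f=lambda q:np.arctan2(q[1]-ax[1],q[0]-ax[0])
print('ang ptr',f(pt),'post',f(po),f(po2),'r',np.hypot(*(po[:2]-ax)))
# board orientation
b=np.zeros_like(m); b[95:245,370:490]=1
bm=(b&(abs(X[...,2]-.012)<.006)|dm.astype(bool)).astype(np.uint8)
bm=cv2.morphologyEx(bm,cv2.MORPH_CLOSE,np.ones((5,5)))
cs,_=cv2.findContours(bm,cv2.RETR_EXTERNAL,cv2.CHAIN_APPROX_NONE); c=max(cs,key=cv2.contourArea); print('board rect px',cv2.minAreaRect(c))
# console panel
m=np.zeros((400,640),bool); m[155:220,180:262]=1
Q=X[m]; Q=Q[~np.isnan(Q[:,0])]; 
r=least_squares(lambda q:Q[:,2]-(q[0]*Q[:,0]+q[1]*Q[:,1]+q[2]),[.7,0,0],loss='soft_l1',f_scale=.002)
a,bb,cc=r.x; n=np.array([-a,-bb,1]); n/=np.linalg.norm(n); print('n',n,'tilt',np.degrees(np.arccos(n[2])),'yaw up',np.arctan2(bb,a))
h=(X-np.array([0,0,cc]))@n
s=np.zeros_like(m); s[178:200,190:213]=1
s&=(h>.008)&(h<.016); v,u=np.nonzero(s); print('switch',u.mean(),v.mean(),len(u),X[s].mean(0),h[s].mean())
# key
m=np.zeros_like(m); m[220:233,324:344]=1
v,u=np.nonzero(m&(p[...,2]>p[...,1]+60)&(X[...,2]>.06)); print('key px',u.mean(),v.mean(),cv2.minAreaRect(np.c_[u,v].astype(np.float32)),at(u.mean(),v.mean(),.078))
b=np.zeros_like(m); b[210:250,295:350]=1
bm=(b&(X[...,2]>.02)).astype(np.uint8); cs,_=cv2.findContours(bm,cv2.RETR_EXTERNAL,cv2.CHAIN_APPROX_NONE); c=max(cs,key=cv2.contourArea); R=cv2.minAreaRect(c);print('block',R,at(*R[0],.036))
E
python3 m1.py
```

```text
axis [ 0.5949 -0.2861] 0.005381703276229818
pointer 443.7692307692308 228.07692307692307 [ 0.4883 -0.2989  0.053 ]
post px 432.03333333333336 216.63333333333333 30
[ 0.5137 -0.2616  0.087 ] [ 0.5141 -0.2621  0.0848]
vis [ 0.5123 -0.2591  0.087 ]
ang ptr -3.022275571617461 post 2.8479423906924484 2.8253995062373782 r 0.08475421639741632
board rect px ((427.6181945800781, 175.15386962890625), (118.25078582763672, 85.18020629882812), 76.70142364501953)
n [-0.5612  0.0778  0.824 ] tilt 34.51320723206782 yaw up -0.13783040604721095
switch 201.78151260504202 189.9747899159664 119 [0.5899 0.323  0.1069] 0.01148541521257172
key px 333.7096774193548 228.06451612903226 ((334.0, 228.0), (2.0, 10.0), 90.0) [ 0.4902 -0.0108  0.078 ]
block ((323.45452880859375, 229.84893798828125), (37.677146911621094, 21.65117645263672), 5.04245138168335) [0.4916 0.0147 0.036 ]
```

Emit:
carry_out(commands=[-1, 31, -76, 1, 0, 0, 0, -1, 31, -76, 1, 0, 0, 0, -1, 31, -76, 1, 0, 0, 0, -1, 31, -76, 1, 0, 0, 0, -1, 31, -76, 1, 0, 0, 0, -1, 31, -76, 1, 0, 0, 0, -1, 31, -76, 1, 0, 0, 0, -1, 31, -76, 1, 0, 0, 0, -1, 31, -76, 1, 0, 0, 0, -1, 31, -76, 1, 0, 0, 0, -1, 31, -76, 1, 0, 0, 0, -1, 31, -76, 1, 0, 0, 0], force=20)

```text
time_s: 2.2
ee_pos: [0.3791, 0.0511, 0.212]
eef_rot: [3.141, -0.0, 1.218]
force: [1.0, 0.8, -0.2]
grip_width: 0.0939
```

Emit:
carry_out(commands=[-1, 12, -30, 0, 0, 0, 0, -1, 12, -30, 0, 0, 0, 0, -1, 12, -30, 0, 0, 0, 0, -1, 12, -30, 0, 0, 0, 0, -1, 12, -30, 0, 0, 0, 0, -1, 12, -30, 0, 0, 0, 0, -1, 12, -30, 0, 0, 0, 0, -1, 12, -30, 0, 0, 0, 0, -1, 12, -30, 0, 0, 0, 0, -1, 12, -30, 0, 0, 0, 0])

```text
time_s: 3.03
ee_pos: [0.499, -0.2499, 0.2111]
eef_rot: [-3.141, -0.001, 1.216]
force: [-0.4, -0.1, -0.8]
grip_width: 0.0935
```

```bash
python3 - <<'E'
from h import *
o=ctrl.get_obs(); print(o['ee_pos'],o['eef_rot'],o['time_s'])
p,d,X,i=cloud('wrist'); cv2.imwrite('pics/w1.png',p); np.save('w1X.npy',X)
print(-np.array(i['R']).T@np.array(i['t']),i['R'],i['fx'],i['cx'],i['cy'])
np.savez('w1i.npz',**{k:np.array(i[k]) for k in ('R','t','fx','fy','cx','cy')})
E
```

```text
[ 0.499  -0.2499  0.2111] [-3.1413 -0.0008  1.216 ] 3.0333
[ 0.4331 -0.2249  0.3908] [[ 0.3486  0.9373 -0.    ]
 [ 0.9086 -0.338   0.2453]
 [ 0.2299 -0.0856 -0.9694]] 314.79896309764325 324.7742466953186 200.64592837148678
```

View pics/w1.png

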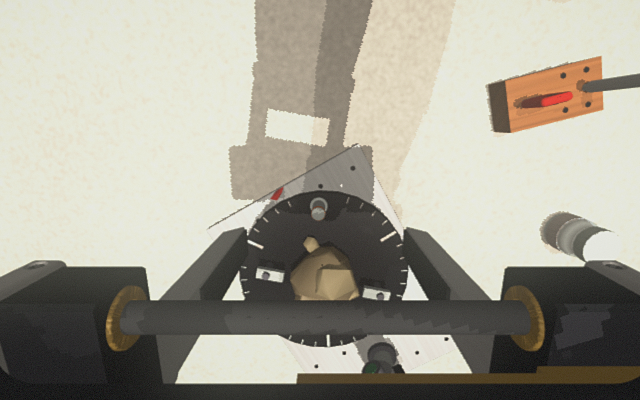

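Wrist view: post top ≈(319,210), pointer ≈(277,194), rock and clamps in the disc's middle, disc rim clear from 243 to 405 px. Now the geometry from this closer view.

```bash
python3 - <<'E'
from h import *
from scipy.optimize import least_squares
X=np.load('w1X.npy'); p=cv2.imread('pics/w1.png').astype(int); i=dict(np.load('w1i.npz'))
def at(u,v,z):
    R=i['R'];C=-R.T@i['t']; r=R.T@np.array([(u-i['cx'])/i['fx'],(v-i['cy'])/i['fy'],1]); return C+r*(z-C[2])/r[2]
m=np.zeros((400,640),bool); m[180:300,235:412]=1
s=m&(abs(X[...,2]-.087)<.006); 
s[230:]=0
v,u=np.nonzero(s); print('post',u.mean(),v.mean(),len(u),X[s].mean(0)); po=at((u.min()+u.max())/2,(v.min()+v.max())/2,.087); print(po)
q=m&(abs(X[...,2]-.053)<.003)&(p.sum(-1)<170)
v,u=np.nonzero(q)
pts=np.array([at(a,b,.053) for a,b in zip(u,v)])
pts=pts[(pts[:,0]<.62)]
# rim: farthest points per angle about rough centre
c0=np.array([.595,-.286]);
for _ in range(3):
    a=np.arctan2(pts[:,1]-c0[1],pts[:,0]-c0[0]); r=np.hypot(*(pts[:,:2]-c0).T); k=np.floor(a/.04)
    E=np.array([pts[k==j][np.argmax(r[k==j]),:2] for j in np.unique(k) if r[k==j].max()>.08])
    f=least_squares(lambda q:np.hypot(*(E-q).T)-.099,c0,loss='soft_l1',f_scale=.001); c0=f.x
print('axis',c0,len(E),np.std(f.fun),np.median(f.fun))
red=(p[...,2]>p[...,1]+70)&(p[...,2]>p[...,0]+70); red[:,:250]=0;red[:,300:]=0
v,u=np.nonzero(red); print('ptr px',u.mean(),v.mean(),len(u),[u.min(),u.max(),v.min(),v.max()]); pt=at(u.mean(),v.mean(),.05); print(pt,np.nanmean(X[red],0))
g=lambda q:np.arctan2(q[1]-c0[1],q[0]-c0[0])%(2*np.pi)
print(g(pt),g(po),g(po)-g(pt),np.hypot(*(po[:2]-c0)))
E
```

```text
post 317.5670731707317 212.5487804878049 164 [ 0.5143 -0.2628  0.0869]
[ 0.5141 -0.2628  0.087 ]
axis [ 0.5962 -0.2866] 71 0.005577211534162357 -0.0002447799773429571
ptr px 276.9811320754717 194.26415094339623 53 [np.int64(271), np.int64(282), np.int64(188), np.int64(199)]
[ 0.4886 -0.3021  0.05  ] [ 0.4893 -0.3031  0.0454]
3.284651633050595 2.8587957867495293 -0.42585584630106554 0.08544573887413523
```

Emit:
carry_out(commands=[-0.2, 1.5, -1.3, -3, 0, 0, 0.07, -0.2, 1.5, -1.3, -6, 0, 0, 0.07, -0.2, 1.5, -1.3, -9, 0, 0, 0.07, -0.2, 1.5, -1.3, -12, 0, 0, 0.07, -0.2, 1.5, -1.3, -14.7, 0, 0, 0.07, -0.2, 1.5, -1.3, -14.7, 0, 0, 0.07, 1, 1.5, -1.3, -14.7, 0, 0, 0.07, 1, 1.5, -1.3, -14.7, 0, 0, 0.07, 1, 1.5, -1.3, -14.7, 0, 0, 0.07, 1, 1.5, -1.3, -14.7, 0, 0, 0.07, 1, 1.5, -1.3, -14.7, 0, 0, 0.07], force=20)

```text
time_s: 4.0
ee_pos: [0.5143, -0.262, 0.0658]
eef_rot: [3.14, -0.0, 1.287]
force: [-0.0, -0.0, 0.7]
grip_width: 0.0266
```

Emit:
carry_out(commands=[1, 0, 0, -0.1, 0, 0, 0, 1, 0, 0, -0.1, 0, 0, 0, 1, 0, 0, -0.1, 0, 0, 0, 1, -0.14, -0.5, -0.1, 0, 0, 0.06, 1, -0.23, -1.0, -0.1, 0, 0, 0.12, 1, -0.3, -1.5, -0.1, 0, 0, 0.18, 1, -0.35, -2.02, -0.1, 0, 0, 0.24, 1, -0.35, -2.5, -0.1, 0, 0, 0.3, 1, -0.34, -3.04, -0.1, 0, 0, 0.36, 1, -0.3, -3.5, -0.1, 0, 0, 0.42, 1, -0.22, -3.98, -0.1, 0, 0, 0.47, 1, -0.22, -3.98, -0.1, 0, 0, 0.47])

```text
time_s: 5.0
ee_pos: [0.5119, -0.3025, 0.0652]
eef_rot: [3.14, -0.0, 1.76]
force: [-4.5, -0.5, 6.9]
grip_width: 0.0136
```

Emit:
carry_out(commands=[1, 0, 0, 0, 0, 0, 0, 1, 0, 0, 0, 0, 0, 0, 0.3, 0, 0, 0, 0, 0, 0, 0.3, 0, 0, 0, 0, 0, 0, 0.3, 0, 0, 0, 0, 0, 0, 0.3, 0, 0, 3, 0, 0, 0, 0.3, 0, 0, 7, 0, 0, 0, 0.3, 0, 0, 11, 0, 0, 0, 0.3, 0, 0, 14, 0, 0, 0, 0.3, 0, 0, 14, 0, 0, 0])

```text
time_s: 5.83
ee_pos: [0.5136, -0.3036, 0.2121]
eef_rot: [3.133, 0.007, 1.76]
force: [-0.5, -0.3, 0.2]
grip_width: 0.0329
```

```bash
python3 - <<'E'
from h import *
o=ctrl.get_obs(); print(o['ee_pos'],o['eef_rot'],o['time_s'])
for n in ['wrist','top']:
    p,d,X,i=cloud(n); cv2.imwrite(f'pics/{n}2.png',p); np.save(n+'2X.npy',X)
    c=np.array([.5962,-.2866]); r=np.hypot(X[...,0]-c[0],X[...,1]-c[1])
    s=(abs(X[...,2]-.087)<.006)&(r>.07)&(r<.1)&(X[...,0]<.56)
    print(n,s.sum(),X[s].mean(0))
    q=X[s].mean(0); print(np.arctan2(q[1]-c[1],q[0]-c[0])%6.2832)
    pp=p.astype(int); red=(pp[...,2]>pp[...,1]+60)&(pp[...,2]>pp[...,0]+60)&(r<.125)&(r>.095)
    print(red.sum(),np.nanmean(X[red],0))
p=cv2.imread('pics/wrist2.png'); cv2.imwrite('pics/w2c.png',p[130:300,200:440].repeat(3,0).repeat(3,1))
E
```

```text
[ 0.5136 -0.3036  0.2121] [3.133  0.0069 1.7601] 5.8333
wrist 171 [ 0.5122 -0.3014  0.0869]
3.3163615252491216
42 [ 0.4894 -0.3043  0.0483]
top 0 [nan nan nan]
nan
0 [nan nan nan]<stdin>:7: RuntimeWarning: Mean of empty slice.
  ret = um.true_divide(
<stdin>:8: RuntimeWarning: Mean of empty slice.
<stdin>:10: RuntimeWarning: Mean of empty slice
```

View pics/w2c.png

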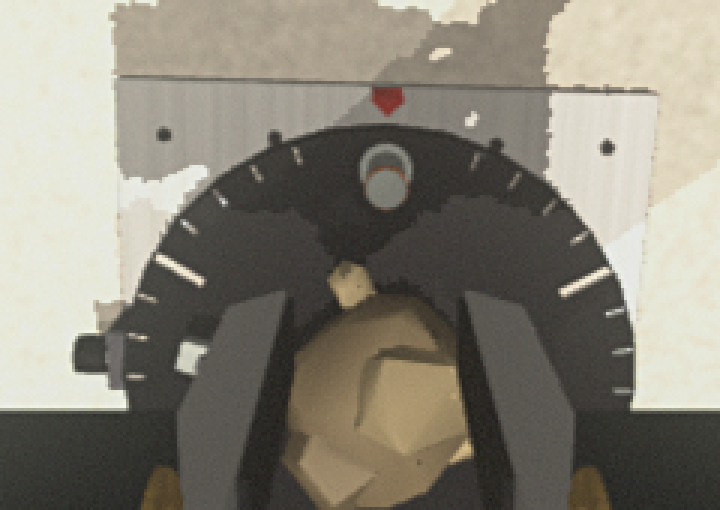

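Post and pointer line up: post ≈(387,165), pointer tip ≈(388,110) in the crop, and the table is at rest. On to the key.

Emit:
carry_out(commands=[-0.2, -2.4, 29.2, -2, 0, 0, -1.85, -0.2, -2.4, 29.2, -2, 0, 0, -1.85, -0.2, -2.4, 29.2, -2, 0, 0, -1.85, -0.2, -2.4, 29.2, -2, 0, 0, -1.85, -0.2, -2.4, 29.2, -2, 0, 0, -1.85, -0.2, -2.4, 29.2, -2, 0, 0, -1.85, -0.2, -2.4, 29.2, -2, 0, 0, -1.85, -0.2, -2.4, 29.2, -2, 0, 0, -1.85, -0.2, -2.4, 29.2, -2, 0, 0, -1.85, -0.2, -2.4, 29.2, -2, 0, 0, -1.85, -0.2, -2.4, 29.2, -2, 0, 0, -1.85, -0.2, -2.4, 29.2, -2, 0, 0, -1.85])

```text
time_s: 6.93
ee_pos: [0.4874, -0.0104, 0.1841]
eef_rot: [3.14, 0.004, 0.309]
force: [-0.7, -0.5, 0.4]
grip_width: 0.0565
```

```bash
python3 - <<'E'
from h import *
from scipy.spatial.transform import Rotation as R
o=ctrl.get_obs(); print(o['ee_pos'],o['eef_rot'],o['time_s'],o['qpos'])
r=R.from_euler('xyz',o['eef_rot']); t=R.from_euler('xyz',[np.pi,0,-.088]); print((t*r.inv()).as_rotvec())
E
```

```text
[ 0.4874 -0.0104  0.1841] [3.1403 0.0036 0.3088] 6.9333 [-0.0949  0.1822  1.7186 -0.0028  1.2437 -0.4029]
[ 0.0017 -0.0035 -0.3968]
```

Emit:
carry_out(commands=[-0.2, 0.2, 0, -1, 0, 0, -0.4, -0.2, 0.2, 0, -1, 0, 0, -0.4, -0.2, 0.2, 0, -1, 0, 0, -0.4, -0.2, 0.2, 0, -1, 0, 0, -0.4, -0.2, 0.2, 0, -1, 0, 0, -0.4])

```text
time_s: 7.35
ee_pos: [0.4887, -0.0103, 0.1724]
eef_rot: [3.14, 0.007, -0.093]
force: [0.1, 0.3, -0.3]
grip_width: 0.0563
```

```bash
python3 - <<'E'
from h import *
o=ctrl.get_obs(); print(o['ee_pos'],o['eef_rot'],o['time_s'])
p,d,X,i=cloud('wrist'); cv2.imwrite('pics/w3.png',p); np.save('w3X.npy',X)
for r in nets.silhouettes('wrist','key')[:1]:
    m=r['region']; print(r['confidence'],r['extent'])
pp=p.astype(int); s=(pp[...,2]>pp[...,1]+60)&(pp[...,2]>pp[...,0]+60)&(X[...,2]>.06)&(X[...,2]<.09)
top=s&(X[...,2]>np.nanpercentile(X[s][:,2],97)-.004)
print(s.sum(),top.sum(),X[top].mean(0),np.nanpercentile(X[s],[3,97],axis=0))
rc=cv2.minAreaRect((X[top][:,:2]*1e4).astype(np.float32)); print(rc)
b=(abs(X[...,2]-.036)<.004)&(abs(X[...,0]-.49)<.06)&(abs(X[...,1])<.1)
rc=cv2.minAreaRect((X[b][:,:2]*1e4).astype(np.float32)); print('block',rc)
cv2.imwrite('pics/w3s.png',p)
E
```

```text
[ 0.4887 -0.0103  0.1724] [ 3.1402  0.0065 -0.0927] 7.35
0.67 [322.0, 180.7, 332.8, 219.1]
249 248 [ 0.4906 -0.0096  0.0779] [[ 0.4867 -0.0229  0.0761]
 [ 0.4947  0.0029  0.0793]]
((4906.462890625, -103.01800537109375), (283.94476318359375, 72.54135131835938), 84.57591247558594)
block ((4929.560546875, 152.49993896484375), (1003.070068359375, 561.9609985351562), 83.84199523925781)
```

View pics/w3.png

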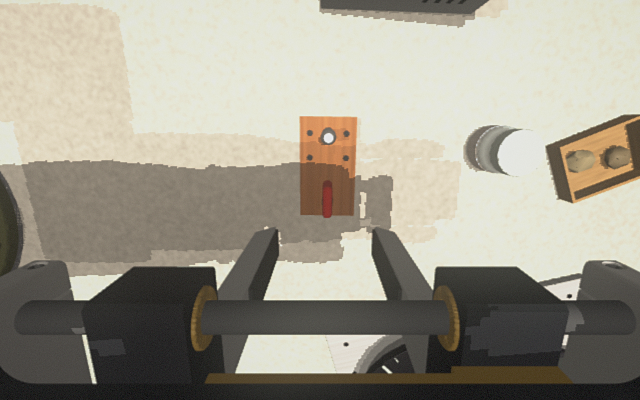

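Key bow ≈(327,200), scriber ≈(328,137); the jaws straddle the key's thin side, as needed. Cloud puts the bow at (0.4905, −0.0103) and the block angle at 84°.

Emit:
carry_out(commands=[-0.2, 0.2, 0, -4, 0, -0.006, -0.01, -0.2, 0.2, 0, -8, 0, -0.006, -0.01, -0.2, 0.2, 0, -10.5, 0, -0.006, -0.01, -0.2, 0.2, 0, -12.6, 0, -0.006, -0.01, -0.2, 0.2, 0, -12.6, 0, -0.006, -0.01, 1, 0.2, 0, -12.6, 0, -0.006, -0.01, 1, 0.2, 0, -12.6, 0, -0.006, -0.01, 1, 0.2, 0, -12.6, 0, -0.006, -0.01, 1, 0.2, 0, -12.6, 0, -0.006, -0.01, 1, 0.2, 0, -12.6, 0, -0.006, -0.01, 1, 0.2, 0, -12.6, 0, -0.006, -0.01, 1, 0.2, 0, -12.6, 0, -0.006, -0.01], force=40)

```text
time_s: 8.45
ee_pos: [0.491, -0.0103, 0.0473]
eef_rot: [3.141, -0.001, -0.099]
force: [-0.1, 0.8, -0.8]
grip_width: 0.0132
```

```bash
python3 - <<'E'
from h import *
o=ctrl.get_obs(); print(o['ee_pos'],o['eef_rot'],o['time_s'],o['grip_width'],o['force'],o['moment'])
E
```

```text
[ 0.491  -0.0103  0.0473] [ 3.1408 -0.0009 -0.0993] 8.45 0.013165131525766151 [-0.128   0.8163 -0.8208] [-0.0852  0.1175  0.0361]
```

Emit:
carry_out(commands=[1, 0, 0, -0.1, 0, 0, 0, 1, 0, 0, -0.1, 0, 0, 0, 1, 0, 0, -0.1, 0, 0, 0, 1, 0, 0, 0, 0, 0, 0, 1, 0, 0, 1.5, 0, 0, 0, 1, 0, 0, 3, 0, 0, 0, 1, 0, 0, 5, 0, 0, 0, 1, 0, 0, 8, 0, 0, 0, 1, 0, 0, 12, 0, 0, 0, 1, 0, 0, 15, 0, 0, 0, 1, 0, 0, 15, 0, 0, 0])

```text
time_s: 9.37
ee_pos: [0.4931, -0.0105, 0.2032]
eef_rot: [3.141, -0.01, -0.099]
force: [-0.4, -0.6, 1.0]
grip_width: 0.0089
```

```bash
cat > plan.py <<'E'
from h import *
from scipy.spatial.transform import Rotation as R
E
python3 - <<'E'
from h import *
o=ctrl.get_obs(); print(o['ee_pos'],o['eef_rot'],o['time_s'],o['grip_width'],o['force'])
p,d,X,i=cloud('top'); cv2.imwrite('pics/top4.png',p); np.save('top4X.npy',X)
# console orientation from outline and panel plane
from scipy.optimize import least_squares
for n in ['top','scene']:
    p,d,X,i=cloud(n)
    r=[r for r in nets.silhouettes(n,'console')][0]; m=cv2.erode(r['region'].astype(np.uint8),np.ones((5,5))).astype(bool)
    Q=X[m]; Q=Q[~np.isnan(Q[:,0])]; Q=Q[(Q[:,2]>.05)]
    a=np.array([.7,-.1,-.3])
    f=least_squares(lambda q:(Q[:,2]-(q[0]*(Q[:,0]-.6)+q[1]*(Q[:,1]-.28)+q[2])),[.7,-.1,.1],loss='cauchy',f_scale=.001)
    nn=np.array([-f.x[0],-f.x[1],1]); nn/=np.linalg.norm(nn); print(n,nn,np.degrees(np.arccos(nn[2])),np.arctan2(f.x[1],f.x[0]),f.x[2])
    h=((X-np.array([.6,.28,f.x[2]]))@nn)
    s=(abs(h-.0115)<.0025)&(np.hypot(X[...,0]-.59,X[...,1]-.323)<.025); print(s.sum(),X[s].mean(0),(X[s].max(0)+X[s].min(0))/2,h[s].mean())
E
```

```text
[ 0.4931 -0.0105  0.2032] [ 3.1409 -0.0101 -0.0993] 9.3667 0.008948297951431082 [-0.3739 -0.5506  0.9723]
top [-0.5678  0.0758  0.8197] 34.94705057011157 -0.1327419430856246 0.10391611094546155
99 [0.5899 0.3236 0.1069] [0.5902 0.3233 0.1064] 0.011457645635975448
scene [-0.4293  0.0643  0.9009] 25.729494306521122 -0.14874188093939988 0.10224599617547743
43 [0.5964 0.3237 0.1102] [0.5923 0.3217 0.1085] 0.011479113824223463
```

```bash
cat > plan.py <<'E'
from h import *
from scipy.spatial.transform import Rotation as R
S=np.array([.590,.3233,.1064]); L=.037
def frame(yaw=-.135,tilt=np.radians(35)):
    c,s=np.cos(yaw),np.sin(yaw); n=np.array([-np.sin(tilt)*c,-np.sin(tilt)*s,np.cos(tilt)])
    u=np.array([np.cos(tilt)*c,np.cos(tilt)*s,np.sin(tilt)]); y=np.cross(n,u)
    return n,u,y
def togo(pos,Rt):
    o=ctrl.get_obs(); r=R.from_euler('xyz',o['eef_rot'])
    print('t',o['time_s'],'pos',o['ee_pos'],'shift cm',(pos-np.array(o['ee_pos']))*100,'rv',(Rt*r.inv()).as_rotvec(),'F',np.array(o['force']),'w',o['grip_width'])
n,u,y=frame(); RT=R.from_matrix(np.c_[y,u,-n])
E
python3 - <<'E'
from plan import *
print(n,u,y); togo(S+n*(.05+L),RT); print(ctrl.get_obs()['qpos'])
E
```

```text
[-0.5684  0.0772  0.8192] [ 0.8117 -0.1102  0.5736] [0.1346 0.9909 0.    ]
t 9.6167 pos [ 0.4905 -0.0103  0.1959] shift cm [ 5.0059 34.0284 -1.8195] rv [-0.5271 -0.4179  1.4836] F [ 0.5278 -0.036  -0.3391] w 0.009058672355754206
[-0.0952  0.1768  1.6964 -0.0008  1.2698  0.0043]
```

Emit:
carry_out(commands=[1, 0, 4, 6, -0.527, -0.418, 1.484, 1, 0, 33, 6, -0.527, -0.418, 1.484, 1, 0, 33, 6, -0.527, -0.418, 1.484, 1, 0, 33, 6, -0.527, -0.418, 1.484, 1, 0, 33, 6, -0.527, -0.418, 1.484, 1, 0, 33, 6, -0.527, -0.418, 1.484, 1, 0, 33, 6, -0.527, -0.418, 1.484, 1, 0, 33, 6, -0.527, -0.418, 1.484, 1, 0, 33, 6, -0.527, -0.418, 1.484, 1, 0, 33, 6, -0.527, -0.418, 1.484, 1, 0, 33, 6, -0.527, -0.418, 1.484, 1, 0, 33, 6, -0.527, -0.418, 1.484])

```text
time_s: 10.62
ee_pos: [0.4899, 0.3203, 0.254]
eef_rot: [2.571, -0.03, 1.325]
force: [0.1, 0.8, -1.3]
grip_width: 0.009
```

```bash
python3 - <<'E'
from plan import *
togo(S+n*(.05+L),RT); print(ctrl.get_obs()['qpos'])
E
```

```text
t 10.6167 pos [0.4899 0.3203 0.254 ] shift cm [ 5.0665  0.9667 -7.6331] rv [-0.0375 -0.0335  0.1098] F [ 0.1211  0.8219 -1.3202] w 0.008986211891290471
[ 0.715   0.1652  1.6738 -0.5344  0.9982 -0.3764]
```

Emit:
carry_out(commands=[1, 2.5, 0.5, -3.8, -0.037, -0.033, 0.11, 1, 5.1, 1, -7.6, -0.037, -0.033, 0.11, 1, 5.1, 1, -7.6, -0.037, -0.033, 0.11, 1, 5.1, 1, -7.6, -0.037, -0.033, 0.11, 1, 5.1, 1, -7.6, -0.037, -0.033, 0.11])

```text
time_s: 11.03
ee_pos: [0.5407, 0.3302, 0.1778]
eef_rot: [2.532, 0.0, 1.435]
force: [0.1, 0.0, -0.3]
grip_width: 0.0085
```

```bash
python3 - <<'E'
from plan import *
togo(S+n*(.05+L),RT)
p,d,X,i=cloud('wrist'); cv2.imwrite('pics/w5.png',p); np.save('w5X.npy',X)
np.savez('w5i.npz',**{k:np.array(i[k]) for k in ('R','t','fx','fy','cx','cy')})
print('slot pred px',proj(i,S),'tip',proj(i,np.array(ctrl.get_obs()['ee_pos'])-n*L))
u0,v0=proj(i,S).astype(int); print(X[v0-25,u0])
cv2.imwrite('pics/w5c.png',cv2.resize(p[v0-90:v0+60,u0-100:u0+100],None,fx=4,fy=4,interpolation=cv2.INTER_CUBIC)); print(u0-100,v0-90)
E
```

```text
t 11.0333 pos [0.5407 0.3302 0.1778] shift cm [-0.0169 -0.018  -0.0141] rv [ 0.0003 -0.0016  0.0006] F [ 0.1311  0.0333 -0.2623] w 0.008500725417665944
slot pred px [324.3443 203.6824] tip [324.8311 222.9633]
[0.578  0.3246 0.0868]
224 113
```

View pics/w5c.png

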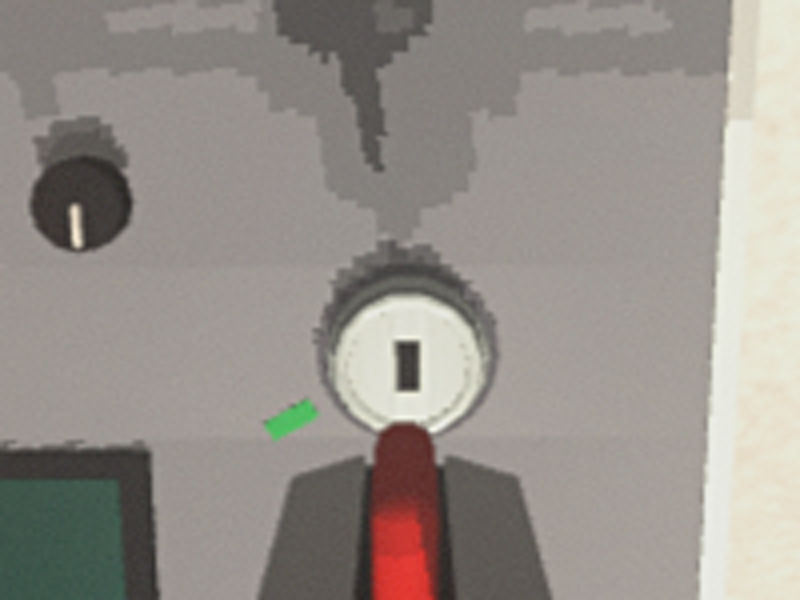

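Wrist view: slot at crop (407,365) → px (325.8,204.3), predicted (324.3,203.7). It is upright in the picture, the green ON mark is lower left, and the bow is centred in the jaws.

```bash
cat > slot.py <<'E'
from plan import *
def slot(tag):
    p,d,X,i=cloud('wrist'); cv2.imwrite(f'pics/{tag}.png',p)
    u0,v0=proj(i,S).astype(int); g=cv2.cvtColor(p,cv2.COLOR_BGR2GRAY)
    K=8; G=cv2.resize(g,None,fx=K,fy=K,interpolation=cv2.INTER_CUBIC)
    w=G[(v0-14)*K:(v0+15)*K,(u0-10)*K:(u0+12)*K]
    n_,lab,st,ce=cv2.connectedComponentsWithStats((w<130).astype(np.uint8))
    for k in range(1,n_):
        if st[k,4]>300: print('blob',st[k]/[K,K,K,K,K*K],ce[k]/K+[u0-10,v0-14])
    k=min((k for k in range(1,n_) if st[k,4]>20*K*K and st[k,2]<8*K),key=lambda k:abs(ce[k]/K+[-10,-14]).sum(),default=None)
    if k is None: return
    uv=(ce[k]+.5)/K-.5+[u0-10,v0-14]
    Rc=np.array(i['R']);C=-Rc.T@np.array(i['t']); r=Rc.T@np.array([(uv[0]-i['cx'])/i['fx'],(uv[1]-i['cy'])/i['fy'],1])
    h=(X-S)@n; rr=np.linalg.norm((X-S)-h[...,None]*n,axis=-1); f=(rr<.014)&(abs(h)<.006)&(g>150); hm=np.median(h[f]); print('face h',hm,f.sum())
    P=C+r*((S+n*hm-C)@n)/(r@n); print('slot',uv,P,'off y,u,n mm',(P-S)@np.c_[y,u,n]*1e3)
E
python3 -c "
from slot import *
slot('w6')"
```

```text
blob [ 9.625   9.125   5.5    12.25   65.2812] [325.3258 203.1804]
face h 0.0012615776284672022 705
slot [324.8883 202.7429] [0.5894 0.3244 0.1074] off y,u,n mm [ 0.9609 -0.0216  1.2616]
```

```bash
sed -i 's/^S=.*; L/S=np.array([.5894,.3244,.1074]); L/' plan.py; python3 -c "
from plan import *
togo(S+n*(.003+L),RT);togo(S+n*(-.008+L),RT)"
```

```text
t 11.1333 pos [0.5408 0.3307 0.1797] shift cm [ 2.5835 -0.3228 -3.9535] rv [-0.0018  0.001  -0.0001] F [-0.5856  1.11    0.5889] w 0.008456049540946397
t 11.1333 pos [0.5408 0.3307 0.1797] shift cm [ 3.2087 -0.4077 -4.8546] rv [-0.0018  0.001  -0.0001] F [-0.5856  1.11    0.5889] w 0.008456049540946397
```

Emit:
carry_out(commands=[1, 1, -0.12, -1.5, 0, 0, 0, 1, 2, -0.25, -3, 0, 0, 0, 1, 2.58, -0.32, -3.95, 0, 0, 0, 1, 2.58, -0.32, -3.95, 0, 0, 0, 1, 2.58, -0.32, -3.95, 0, 0, 0, 1, 2.58, -0.32, -3.95, 0, 0, 0])

```text
time_s: 11.63
ee_pos: [0.5665, 0.3279, 0.1415]
eef_rot: [2.529, -0.003, 1.436]
force: [-0.5, 0.6, -0.7]
grip_width: 0.0087
```

```bash
python3 -c "
from plan import *
togo(S+n*(.003+L),RT)
p,d,X,i=cloud('wrist'); cv2.imwrite('pics/w7.png',p)
togo(S+n*(-.008+L),RT)
u0,v0=proj(i,S).astype(int)
cv2.imwrite('pics/w7c.png',cv2.resize(p[v0-60:v0+60,u0-80:u0+80],None,fx=5,fy=5,interpolation=cv2.INTER_CUBIC)); print(u0,v0,proj(i,S))"
```

```text
t 11.6333 pos [0.5665 0.3279 0.1415] shift cm [ 0.0136 -0.0406 -0.1335] rv [-0.0026  0.0021 -0.0003] F [-0.5073  0.6322 -0.7207] w 0.00867991210876778
t 11.6833 pos [0.5665 0.3279 0.1415] shift cm [ 0.6403 -0.1311 -1.0359] rv [-0.0027  0.0022 -0.0004] F [-0.0343  0.5537 -0.9689] w 0.008838543572418303
323 218 [323.709  218.7655]
```

View pics/w7c.png

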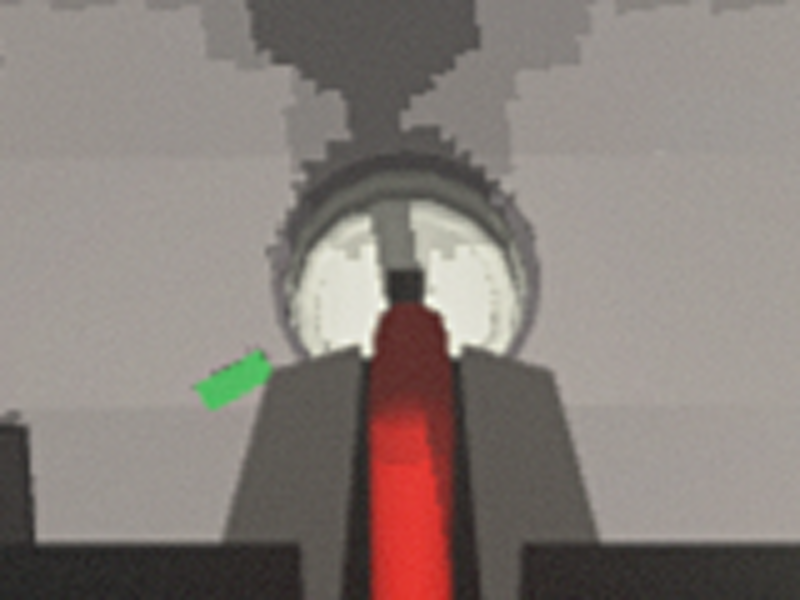

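Slot's lower end shows at crop (405,285), bow axis at ≈411: a trim of about −0.7 mm in y.

Emit:
carry_out(commands=[1, 0, -0.08, -0.12, 0, 0, 0, 1, 0.12, -0.1, -0.3, 0, 0, 0, 1, 0.25, -0.11, -0.5, 0, 0, 0, 1, 0.4, -0.13, -0.7, 0, 0, 0, 1, 0.52, -0.15, -0.87, 0, 0, 0, 1, 0.64, -0.16, -1.04, 0, 0, 0, 1, 0.64, -0.16, -1.04, 0, 0, 0])

```text
time_s: 12.27
ee_pos: [0.5729, 0.3261, 0.1303]
eef_rot: [2.53, -0.002, 1.436]
force: [-1.1, -0.1, -2.9]
grip_width: 0.0088
```

```bash
python3 -c "
from plan import *
togo(S+n*(-.008+L),RT);togo(S+n*(-.0265+L),RT)
o=ctrl.get_obs();print((np.array(o['ee_pos'])-S)@np.c_[y,u,n]*1e3, np.array(o['force'])@np.c_[y,u,n],o['moment'])"
```

```text
t 12.2667 pos [0.5729 0.3261 0.1303] shift cm [0.0043 0.0491 0.0806] rv [-0.0022  0.0013 -0.0002] F [-1.0619 -0.1482 -2.8818] w 0.008787496782583165
t 12.2667 pos [0.5729 0.3261 0.1303] shift cm [ 1.0558 -0.0937 -1.4348] rv [-0.0022  0.0013 -0.0002] F [-1.0619 -0.1482 -2.8818] w 0.008787496782583165
[-0.4923 -0.4432 28.3261] [-0.2898 -2.4985 -1.7686] [0.1246 0.8415 0.0303]
```

The tip is about 9 mm in with low force. Push home along −n.

Emit:
carry_out(commands=[1, 0.23, -0.03, -0.33, 0, 0, 0, 1, 0.45, -0.06, -0.65, 0, 0, 0, 1, 0.68, -0.09, -0.98, 0, 0, 0, 1, 0.88, -0.12, -1.27, 0, 0, 0, 1, 1.0, -0.135, -1.44, 0, 0, 0, 1, 1.08, -0.145, -1.56, 0, 0, 0, 1, 1.08, -0.145, -1.56, 0, 0, 0, 1, 1.08, -0.145, -1.56, 0, 0, 0])

```text
time_s: 12.93
ee_pos: [0.583, 0.3248, 0.116]
eef_rot: [2.529, -0.002, 1.435]
force: [-26.5, -3.9, 19.2]
grip_width: 0.0088
```

```bash
cat > st.py <<'E'
from plan import *
o=ctrl.get_obs();print(o['time_s'],(np.array(o['ee_pos'])-S)@np.c_[y,u,n]*1e3, 'F yun',np.array(o['force'])@np.c_[y,u,n],'M yun',np.array(o['moment'])@np.c_[y,u,n],o['grip_width'])
r=R.from_euler('xyz',o['eef_rot']);print((r*RT.inv()).as_rotvec()@np.c_[y,u,n], o['qpos'])
E
python3 st.py
```

```text
12.9333 [-0.4458 -0.2682 10.709 ] F yun [ -7.4636 -10.0807  30.4866] M yun [ 2.1839 -1.5914 -0.0317] 0.008757343315785383
[-0.0013  0.0015 -0.0016] [ 0.6114  0.4548  1.6549 -0.6757  0.6714 -0.3611]
```

Emit:
carry_out(commands=[1, -0.03, 0, 0.04, 0.068, -0.009, -0.098, 1, -0.03, 0, 0.04, 0.136, -0.019, -0.197, 1, -0.03, 0, 0.04, 0.205, -0.028, -0.295, 1, -0.03, 0, 0.04, 0.273, -0.037, -0.393, 1, -0.03, 0, 0.04, 0.341, -0.046, -0.492, 1, -0.03, 0, 0.04, 0.409, -0.056, -0.59, 1, -0.03, 0, 0.04, 0.477, -0.065, -0.688, 1, -0.03, 0, 0.04, 0.546, -0.074, -0.786, 1, -0.03, 0, 0.04, 0.614, -0.083, -0.885, 1, -0.03, 0, 0.04, 0.66, -0.09, -0.95, 1, -0.03, 0, 0.04, 0.682, -0.093, -0.983, 1, -0.03, 0, 0.04, 0.682, -0.093, -0.983])

```text
time_s: 13.93
ee_pos: [0.5826, 0.3252, 0.1165]
eef_rot: [2.895, -0.567, 0.304]
force: [-7.4, 0.6, 2.3]
grip_width: 0.0091
```

```bash
python3 st.py
```

```text
13.9333 [-0.1077 -0.4003 11.4175] F yun [-0.4521 -4.7566  6.1545] M yun [1.3778 0.1409 0.1139] 0.009060275836195977
[-0.002   0.001  -1.2045] [ 0.6133  0.4545  1.6544 -0.6778  0.6745  0.8446]
```

Emit:
carry_out(commands=[1, 0, 0, 0, 0.04, -0.005, -0.057, 1, 0.02, 0, -0.03, 0.057, -0.008, -0.082, 1, 0.02, 0, -0.03, 0.057, -0.008, -0.082, 1, 0.02, 0, -0.03, 0.057, -0.008, -0.082, 1, 0.02, 0, -0.03, 0.057, -0.008, -0.082])

```text
time_s: 14.35
ee_pos: [0.5826, 0.3254, 0.1165]
eef_rot: [2.958, -0.589, 0.187]
force: [-9.6, -0.4, 5.3]
grip_width: 0.0092
```

```bash
python3 st.py
```

```text
14.35 [ 0.0244 -0.4425 11.3663] F yun [-1.6464 -4.6926  9.7642] M yun [ 1.3974 -0.3923  0.2021] 0.009231814439584513
[-0.0022  0.0012 -1.3045] [ 0.6136  0.4548  1.6542 -0.6785  0.6745  0.9455]
```

Emit:
carry_out(commands=[0.3, 0, 0, 0, 0, 0, 0, 0.3, 0, 0, 0, 0, 0, 0, 0.3, 0, 0, 0, 0, 0, 0, 0.3, 0, 0, 0, 0, 0, 0, 0.3, -1.1, 0.15, 1.6, 0, 0, 0, 0.3, -2.3, 0.3, 3.3, 0, 0, 0, 0.3, -4.5, 0.6, 6.5, 0, 0, 0, 0.3, -6.8, 0.9, 9.8, 0, 0, 0, 0.3, -6.8, 0.9, 9.8, 0, 0, 0, 0.3, -6.8, 0.9, 9.8, 0, 0, 0])

```text
time_s: 15.18
ee_pos: [0.5145, 0.3351, 0.2167]
eef_rot: [2.96, -0.592, 0.187]
force: [0.6, 0.1, -0.1]
grip_width: 0.0329
```

```bash
python3 st.py; python3 - <<'E'
from plan import *
p,d,X,i=cloud('wrist'); cv2.imwrite('pics/w8.png',p)
pp=p.astype(int); h=(X-S)@n
red=(pp[...,2]>pp[...,1]+60)&(pp[...,2]>pp[...,0]+60)&(np.linalg.norm(X-S,axis=-1)<.06)
Q=X[red]; print(red.sum(),'h pct',np.nanpercentile(h[red],[50,90,98])*1e3)
t=red&(h>np.nanpercentile(h[red],97)-.004); T=(X[t]-S)@np.c_[y,u]; print('top centre y,u mm',T.mean(0)*1e3,cv2.minAreaRect((T*1e4).astype(np.float32)))
w,V=np.linalg.eigh(np.cov(T.T)); print('dir',V[:,1],'angle from u',np.arctan(V[0,1]/V[1,1]))
u0,v0=proj(i,S).astype(int); 
cv2.imwrite('pics/w8c.png',cv2.resize(p[max(0,v0-75):v0+75,u0-100:u0+100],None,fx=4,fy=4,interpolation=cv2.INTER_CUBIC))
p,d,X,i=cloud('top'); cv2.imwrite('pics/top9.png',p)
c=np.array([.5962,-.2866]); r=np.hypot(X[...,0]-c[0],X[...,1]-c[1]); s=(X[...,2]>.075)&(X[...,2]<.093)&(r>.077)&(r<.095)&(X[...,0]<.55); q=X[s].mean(0); print('post',q,np.arctan2(*(q[:2]-c)[::-1])%6.2832)
E
```

```text
15.1833 [  0.5198   0.7251 132.8984] F yun [ 0.1393  0.4185 -0.4332] M yun [ 0.3168 -0.0368  0.0359] 0.03286485953322041
[-0.0026  0.0055 -1.3053] [ 0.7072  0.2375  1.6932 -0.5998  0.8641  0.8924]
298 h pct [41.9527 43.065  43.7222]
top centre y,u mm [ 0.9717 -0.364 ] ((5.3772430419921875, -1.2605972290039062), (80.52313995361328, 281.74578857421875), 67.18785858154297)
dir [-0.9272  0.3746] angle from u -1.186880233031362
post [ 0.5115 -0.3004  0.085 ] 3.302675788791981
```

View pics/w8c.png

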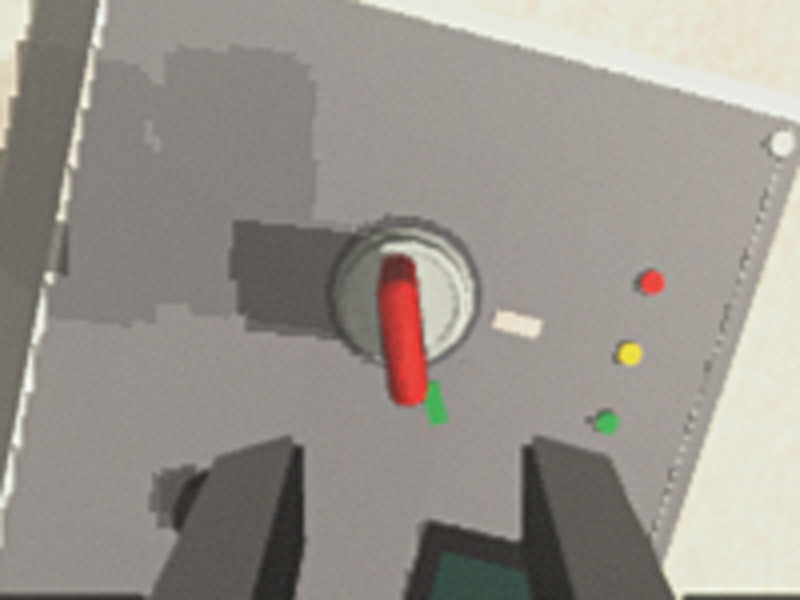

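The key stands in the switch with the bow pointing at the green ON mark (crop ≈(436,402)). Its top is 43 mm above the face estimate, against 42 mm when home. Its angle of 1.19 rad is ON plus the play. The gripper is clear.

```bash
python3 -c "
from h import *
print(ctrl.get_obs()['joint_vel'],ticket.hand_in())"
```

```text
the job is handed in; nothing more can be done
[-0.0087  0.0209  0.0041  0.0005  0.001   0.0003] None
```

The rock is set up for its scan and the job is handed in, at about 15 s of the 67 s allowed. The hand-in gives no verdict, so the result rests on my own checks.

**What I did:**
- Carried the finger post anticlockwise by about 0.47 rad to the red pointer and let go.
- Lifted the red key out of the block and pushed it home in the key switch, with about 30 N on the shoulder.
- Turned the key clockwise until the torque rose at the firm stop, then released it and backed the gripper well clear.

**What the last checks showed:**
- **Turntable:** the close view shows the post in line with the pointer. The last view from above puts the post at 3.30 rad, against 3.32 just after release. The pointer itself measured 3.28 rad, and a rough reading of the board's edges gave about 3.37; I did not resolve that difference.
- **Switch:** the key stands at 1.19 rad, which matches ON (1.047) plus its play of about 0.15. The bow points at the green mark.
- **Key depth:** the bow's top is about 43 mm above my estimate of the switch face, against 42 mm when fully home. That is within measuring error and well past the 22 mm the tip must reach.
- **Loose things:** the arm's path stayed clear of the scriber, jar, tray and brush. I did not re-measure where they stand at the end.

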